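# Fit an outrigger foot to a loudspeaker plinth

## Task

Take the wooden outrigger foot (the bar with the round end) out of its storage rack by its bare plain end, lay it flat on the cork mat and let go, then pick it up again between its middle and the round end and lower its plain end into the notch of the loudspeaker plinth, so that it lies flat, roughly in line with the notch, with the plain end within two centimetres of the notch's closed end. Leave the loose batten, the glue bottle and the tweeter where they are.

Things in the scene. Friction and masses are not known exactly. Their poses are not given: they have to be found in the camera images.
- foot: Outrigger foot of dark wood, 130 g, 230 mm long, 22 mm high: a bar 30 mm wide from a plain square end (x = -115 mm) to a round disc, 60 mm across, centred at x = +85 mm (bar bare up to x = +55). Origin mid-length on the underside, x towards the disc, mass centre x = +15. Starts in the rack, x along the rack's x, its plain 85 mm sticking out, underside 6 mm above the bench.
- rack: Fixed plywood rack to the robot's left or right, 155 x 110 mm, 36 mm high, open at the top and its -x end; x is its long axis, origin centre of underside. Floor 6 mm thick; walls rise 8 mm above the foot, too close beside it for fingers (channel 42 mm wide, disc pocket 70 mm). Nothing covers it: the foot lifts straight up and clears the walls once raised 35 mm.
- mat: Fixed cork mat on the bench between rack and plinth, 270 x 150 mm, 4 mm thick. Origin at the centre of its underside, x along its long side.
- plinth: Fixed dark board on the bench, on the other side from the rack, 220 x 200 mm, top 30 mm above the bench. A notch 50 mm wide, 105 mm long is cut right through to the bench, open at the top and the +x edge. Origin on the bench, middle of the notch's mouth; the notch runs to -x. The fitted foot lies on the bench, its x along the plinth's x, disc outside; no room for fingers in the notch.
- notch_end (a point): Middle of the notch's closed end, at bench height: 105 mm to -x of the plinth's origin. Axes as the plinth's.
- plain_end (a point): Middle of the lower edge of the foot's plain end, 115 mm to -x of the foot's origin. Axes as the foot's.
- batten: Bystander: loose plain straight batten of dark wood, 230 x 30 x 22 mm, without a round end, lying flat on the bench at the far side. Origin at the centre of its underside, x along it. Leave alone.
- glue: Bystander: white glue bottle with a pointed nozzle, 54 mm across, 155 mm high, standing at the far side. Origin at the centre of its underside. Leave alone.
- tweeter: Bystander: round black tweeter, face plate 104 mm across on a 72 mm magnet, 36 mm high, lying face up at the far side. Origin at the centre of its underside. Leave alone.
Mind the look-alikes: they are no part of the job. What is shaped like the foot but green is not meant.

How it is judged:
By the outcome, as a careful person would: the job done as asked, in the order asked, and still so for the second after the job is handed in, with the robot touching nothing.
It also fails if it takes over 54 s, if anything falls off the work surface, if the arm or the gripper's body presses on something with over 40 N, if the wrist force passes 120 N, or if a joint passes its speed limit or range.

## Robot

A 7-joint arm with a two-finger parallel gripper is mounted at the origin on the work surface. World frame = base frame: x ahead of the robot, y to its left, z up, the work surface at z = 0. Lengths are in mm, angles in rad, forces in N, time in s.
With the tool pointing down it reaches from about 400 to 900 mm from the base axis. Payload 5.5 kg.
Tool frame: the origin (TCP) lies at the very end of the fingers, on their centre line; the grasp point (between the pads) lies 19 mm behind it (r.grip_point_offset is the distance from the TCP to the grasp point, in mm); x points along the fingers, y is the direction in which the jaws open and shut, and the axes are right-handed (so a half turn about x gives the same grasp; the last joint's range is limited). The gripper opens to 92 mm and grips with 3 to 60 N. Pads are 19 mm wide; open, the fingers measure 130 mm over their backs; the gripper's body (75 mm by 190 mm) begins 47 mm behind the grasp point.
Start: joints at [0.263, 0.501, -0.427, 1.55, 0.221, 1.138, -0.21], TCP at [650, 0.037, 226.729] pointing down, gripper open.
Joint ranges: [-2.88, 2.88], [-0.31, 2.03], [-1.54, 1.56], [0.2, 2.42], [-1.41, 4.55], [0.19, 2.02], [-2.57, 2.57]. Speed limits (rad/s): [2.57, 2.57, 3.14, 3.14, 3.14, 3.14, 3.14].

## Interface

Orientations are given as a rotation vector (axis times angle).
In Python, from cell import r gives the robot as it stands. The module is installed in compiled form; this text tells all that it offers.
- The arm moves only by the tool play_rows, never from a script. Its argument "deltas" is a list of rows, each a list of 3 entries, a list of its own where there are three numbers: the gripper command: -1 is shut, 1 is fully open, values between are in proportion, then the shift along the tool's x, y, z in cm, then the turn about the tool's x in rad. A call has 1 to 12 rows; each row is the pose to reach, as a shift and turn from the pose measured when the call began, along the tool's axes at that moment; what a row does not reach only later rows make up. A row lasts 1/12 s, in which the tool goes at most 41.7 mm and 7.16 degrees, less where a joint would pass 70% of its speed; a pose out of reach is approached as far as the arm can. A call with a gripper value outside its range is refused whole. The fingers move at their own pace and stop on an object; "grip_force" is the grip in N (left out, the last holds). Time passes only in rows, so rows that repeat a pose let the fingers close. It gives the time, the measured TCP pose, the force and the opening at its end, in the units of the state.
- r.read_state(): the state, without advancing time (a new reading comes with each control period).
- r.read_camera(name): name is "scene" or "side" or "wrist"; returns the picture (384x512x3 uint8, blue, green, red); there is no depth.
- r.camera_info(name): a dict with "mtx" (3x3 intrinsics, pixels), "rvec" (rotation vector, rad) and "tvec" (3), from world to camera coordinates, as OpenCV has them. Camera axes: x right, y down, z forward; pixel columns grow to the right and rows downward; lengths in mm; the calibration is good to about 2 mm. A picture is of the moment at which its call begins: read the wrist's pose just before it. camera_info takes no time and is no camera call; for the wrist camera it gives the pose at the moment of the call.
- r.close_job(): hands the job in, once; it reports no verdict.
The state is a dict: "time_s": time; "joint_pos": joint angles; "qvel": joint speeds; "joint_efforts": joint torques, N m; "tool_pos": TCP position; "ee_rot": TCP orientation; "contact_force": force on the tool from outside, world axes, zero at the start; "wrist_torque": the same for the moment, N m; "width": finger opening in mm.
Only numpy, scipy, OpenCV 4.12 (cv2) and the standard library are available. Lean on these libraries where they do the work, as an engineer would, in place of code of your own. Each camera call takes 0.05 s, during which the arm holds its last target. There are 200 camera calls.

## Working session

There is one attempt and no reset: what is moved stays moved. The work goes in short steps, Python scripts to look and compute and a tool call to move; the robot and the scene stay as the last step left them, time stands still between calls to the robot, and variables do not carry over. Pictures are saved under pics/ and viewed, about 8 in all and at most 12, crops included, and the job is handed in when it is done.

Besides the shell and the picture viewer there is one more tool, called after "Emit:" by a JSON object that holds its "fn" and its "kwargs", one argument or row to a line. play_rows: Moves the arm, as the interface text tells. Its arguments: {"type":"object","properties":{"deltas":{"type":"array","items":{"type":"array"}},"grip_force":{"type":"number"}},"required":["deltas"]}

```bash
mkdir -p pics; cat > h.py <<'E'
import numpy as np, cv2
from cell import r
def cam(n):
    c=r.camera_info(n); R=cv2.Rodrigues(np.array(c["rvec"],float))[0]
    return np.array(c["mtx"],float),R,np.array(c["tvec"],float).ravel()
def ray(n,pts,z,C=None):
    K,R,t=C or cam(n); p=np.atleast_2d(np.array(pts,float))
    d=(R.T@np.linalg.inv(K)@np.c_[p,np.ones(len(p))].T).T; o=-R.T@t
    return o+d*((z-o[2])/d[:,2])[:,None]
def proj(n,P,C=None):
    K,R,t=C or cam(n); q=(K@(R@np.atleast_2d(np.array(P,float)).T+t[:,None])).T
    return q[:,:2]/q[:,2:]
def rot():
    return cv2.Rodrigues(np.array(r.read_state()["ee_rot"],float))[0]
E
python3 - <<'E'
from h import *
s=r.read_state(); print({k:np.round(v,3).tolist() for k,v in s.items()}); print(rot().round(3))
ims=[r.read_camera(n) for n in("scene","side","wrist")]
for n,i in zip(("scene","side","wrist"),ims): cv2.imwrite(f"pics/{n}0.png",i); K,R,t=cam(n); print(n,(-R.T@t).round(0),K[0,0])
E
```

```text
{'time_s': 0.0, 'joint_pos': [0.263, 0.502, -0.427, 1.551, 0.221, 1.138, -0.21], 'qvel': [0.002, -0.0, -0.001, -0.0, -0.001, 0.001, 0.001], 'joint_efforts': [-0.0, -56.66, -5.816, -27.911, -0.069, 0.031, 0.0], 'tool_pos': [649.329, -0.086, 225.701], 'ee_rot': [1.208, 1.211, -1.211], 'contact_force': [-0.768, -1.157, 0.18], 'wrist_torque': [-0.002, 0.052, -0.019], 'width': 92.172}
[[-0.002  1.     0.   ]
 [ 0.     0.    -1.   ]
 [-1.    -0.002 -0.   ]]
scene [1382. -447.  963.] 385.59820021763306
side [ 192. -764.  802.] 435.04263913114505
wrist [650.  74. 384.] 275.00525717716323
```

View pics/scene0.png

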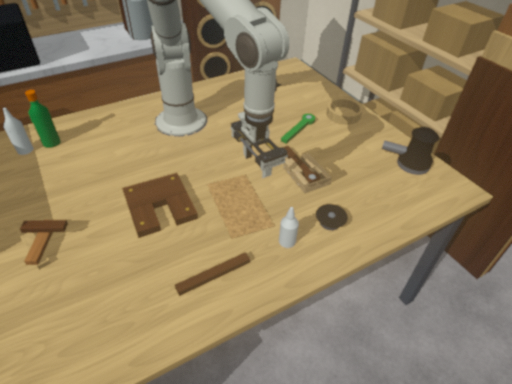

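View pics/side0.png

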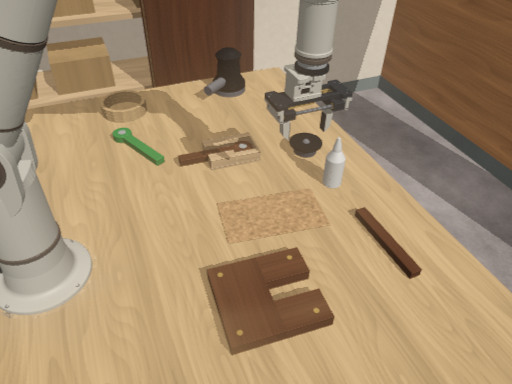

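The side view shows the foot in the rack, with its plain end at about (182,158) and its disc at about (243,147). The mat is centred near (272,215). The plinth is near (268,298), and its notch opens to the right at about (318,285).

```bash
python3 - <<'E'
from h import *
i=cv2.imread("pics/side0.png"); C=cam("side")
h=cv2.cvtColor(i,cv2.COLOR_BGR2HSV)
m=((h[...,2]<115)&(h[...,1]>90)&((h[...,0]<20)|(h[...,0]>165))).astype(np.uint8)
m[:130]=0; m[:,:100]=0
n,l,s,c=cv2.connectedComponentsWithStats(m)
for k in range(1,n):
    if s[k,4]<100: continue
    cn=max(cv2.findContours((l==k).astype(np.uint8),cv2.RETR_EXTERNAL,cv2.CHAIN_APPROX_NONE)[0],key=len)
    a=cv2.approxPolyDP(cn,4,True)[:,0]
    z=28 if s[k,4]<1500 and c[k][1]<180 else 30 if s[k,4]>4000 else 22
    print(s[k],z); print(np.c_[a,ray("side",a,z,C)[:,:2]].round(0).tolist())
v=i[120:350,160:440]; cv2.imwrite("pics/s1.png",cv2.resize(v,None,fx=2.8,fy=2.6,interpolation=cv2.INTER_CUBIC)[:598])
print("mat",ray("side",[(218,202),(314,192),(327,229),(224,239)],4,C).round(0)[:,:2].tolist())
E
```

```text
[456 130  56  40 234] 28
[[456.0, 130.0, 1285.0, 95.0], [511.0, 169.0, 1287.0, -132.0]]
[483 130  29  25 278] 28
[[483.0, 130.0, 1369.0, 61.0], [511.0, 154.0, 1348.0, -75.0], [511.0, 140.0, 1410.0, -18.0], [495.0, 130.0, 1407.0, 46.0]]
[179 155  30  11 139] 28
[[208.0, 157.0, 478.0, 253.0], [179.0, 157.0, 398.0, 285.0], [179.0, 162.0, 392.0, 261.0]]
[ 355  208   66   70 1141] 22
[[356.0, 210.0, 768.0, -105.0], [355.0, 216.0, 753.0, -123.0], [407.0, 276.0, 756.0, -334.0], [418.0, 274.0, 783.0, -339.0], [420.0, 269.0, 796.0, -329.0], [363.0, 208.0, 789.0, -105.0], [366.0, 219.0, 773.0, -144.0]]
[ 232  258  102   89 2495] 22
[[232.0, 266.0, 401.0, -157.0], [244.0, 303.0, 389.0, -260.0], [244.0, 295.0, 397.0, -242.0], [254.0, 304.0, 408.0, -271.0], [255.0, 296.0, 418.0, -253.0], [266.0, 314.0, 421.0, -303.0], [267.0, 308.0, 429.0, -290.0], [275.0, 316.0, 437.0, -314.0], [275.0, 325.0, 428.0, -333.0], [268.0, 321.0, 419.0, -319.0], [273.0, 335.0, 415.0, -352.0], [254.0, 341.0, 375.0, -349.0], [254.0, 346.0, 371.0, -359.0], [331.0, 323.0, 535.0, -373.0], [331.0, 313.0, 547.0, -352.0], [286.0, 327.0, 447.0, -346.0], [269.0, 288.0, 454.0, -245.0], [307.0, 278.0, 544.0, -253.0], [306.0, 266.0, 558.0, -222.0], [266.0, 276.0, 461.0, -213.0], [281.0, 268.0, 502.0, -205.0], [262.0, 273.0, 456.0, -202.0], [262.0, 267.0, 463.0, -186.0], [287.0, 259.0, 526.0, -186.0], [259.0, 265.0, 459.0, -178.0], [250.0, 259.0, 447.0, -154.0], [251.0, 281.0, 425.0, -213.0], [245.0, 285.0, 409.0, -218.0], [242.0, 280.0, 407.0, -203.0], [246.0, 292.0, 404.0, -236.0]]
[207 273  18  57 114] 22
[[207.0, 273.0, 342.0, -155.0], [224.0, 329.0, 330.0, -302.0]]
[220 278  17  30 167] 22
[[221.0, 278.0, 366.0, -180.0], [223.0, 299.0, 352.0, -234.0], [230.0, 307.0, 359.0, -258.0], [232.0, 300.0, 369.0, -244.0], [236.0, 305.0, 372.0, -258.0]]
mat [[448.0, 79.0], [711.0, 18.0], [673.0, -122.0], [417.0, -56.0]]
```

View pics/s1.png

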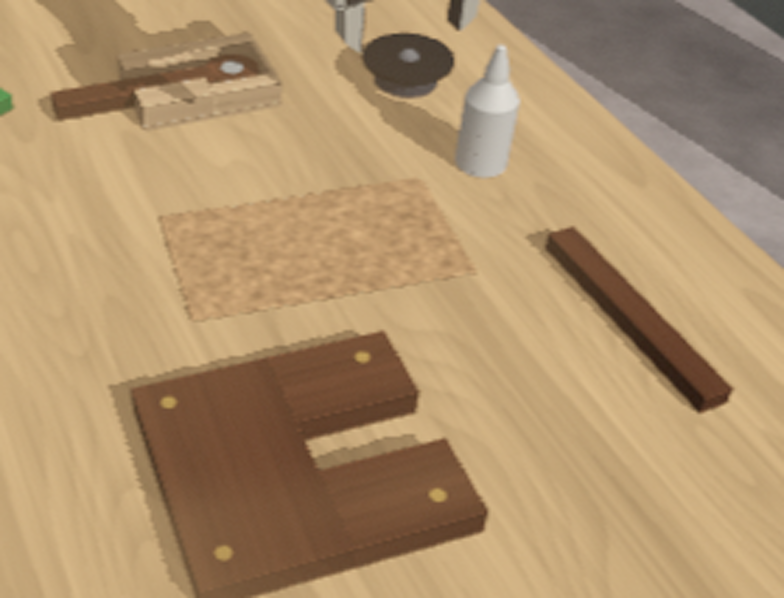

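```bash
python3 - <<'E'
from h import *
C=cam("side")
f=lambda p,z:ray("side",np.array(p)/[2.8,2.6]+[160,120],z,C)[:,:2].round(0)
print("plinth FL,FR,innerarm mouth a, back a, back b, mouth b, NR corner, NL\n",f([(133,393),(384,333),(417,393),(300,423),(318,468),(446,440),(486,515),(200,597)],30).tolist())
P=f([(54,94),(57,106),(231,68)],28);print("foot",P.tolist())
d=P[2]-(P[0]+P[1])/2;print(np.hypot(*d),np.degrees(np.arctan2(d[1],d[0])))
print("mat",f([(161,216),(424,180),(474,272),(192,320)],4).tolist())
E
```

```text
plinth FL,FR,innerarm mouth a, back a, back b, mouth b, NR corner, NL
 [[343.0, -157.0], [560.0, -171.0], [553.0, -243.0], [453.0, -236.0], [448.0, -282.0], [550.0, -295.0], [542.0, -369.0], [327.0, -354.0]]
foot [[400.0, 288.0], [397.0, 265.0], [594.0, 267.0]]
195.7306823162889 -2.782005537252134
mat [[445.0, 75.0], [710.0, 31.0], [686.0, -111.0], [423.0, -73.0]]
```

Emit:
{"fn": "play_rows", "kwargs": {
  "deltas": [
    [1,[0,-2,-3],0.12],
    [1,[0,-5,-7],0.24],
    [1,[0,-8,-11],0.36],
    [1,[0,-11,-15],0.48],
    [1,[0,-14,-19],0.6],
    [1,[0,-16,-23],0.72],
    [1,[1,-17.5,-26],0.84],
    [1,[2,-18.6,-27.4],0.96],
    [1,[3,-18.6,-27.4],1.08],
    [1,[4,-18.6,-27.4],1.2],
    [1,[4,-18.6,-27.4],1.32],
    [1,[4,-18.6,-27.4],1.44]
  ],
  "grip_force": 40
}}

```text
time_s: 1.15
tool_pos: [462.1, 274.1, 185.1]
ee_rot: [2.152, 0.135, -2.16]
contact_force: [0.8, -0.3, 0.4]
width: 91.7
```

Emit:
{"fn": "play_rows", "kwargs": {
  "deltas": [
    [1,[0,0,0],0.1],
    [1,[0,0,0],0.13],
    [1,[0,0,0],0.13]
  ]
}}

```text
time_s: 1.4
tool_pos: [461.8, 274.1, 184.8]
ee_rot: [-2.215, 0.007, 2.225]
contact_force: [0.5, 0.3, 0.1]
width: 91.8
```

```bash
python3 - <<'E'
from h import *
s=r.read_state(); print(s["time_s"],np.round(s["tool_pos"],1),np.round(s["joint_pos"],2)); print(rot().round(3))
C=cam("wrist");i=r.read_camera("wrist"); cv2.imwrite("pics/w1.png",i); np.savez("w1.npz",K=C[0],R=C[1],t=C[2]); print((-C[1].T@C[2]).round(0))
print(proj("wrist",[(398,277,28),(594,267,28),(463,274,28)],C).round(0).tolist())
E
```

```text
1.4 [461.8 274.1 184.8] [-0.36  0.33 -0.28  1.88  0.11  0.95 -2.26]
[[-0.004 -0.004 -1.   ]
 [-0.002 -1.     0.004]
 [-1.     0.002  0.004]]
[538. 273. 342.]
[[249.0, 228.0], [257.0, 54.0], [251.0, 177.0]]
```

View pics/w1.png

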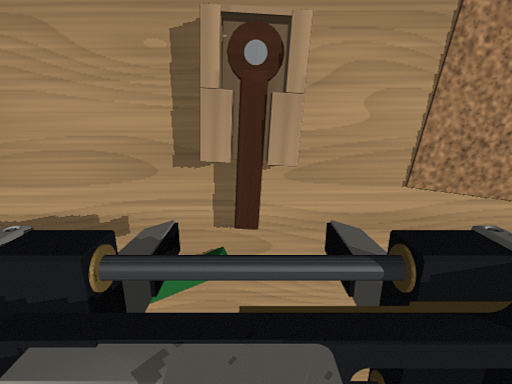

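The wrist view shows the foot in the rack, with its plain end centred at about (247,228) and its disc hub at (256,52). This agrees with the side view.

```bash
python3 - <<'E'
from h import *
D=np.load("w1.npz");C=(D["K"],D["R"],D["t"])
P=ray("wrist",[(235,227.5),(258.5,228.5),(256,52),(239,100),(266,100)],28,C)[:,:2]
e=(P[0]+P[1])/2; print(P.round(1).tolist(),e); d=P[2]-e; L=np.hypot(*d);u=d/L;print(L,np.degrees(np.arctan2(u[1],u[0])),"w",np.hypot(*(P[0]-P[1])))
print("grasp", e+u*65)
E
```

```text
[[398.8, 294.4], [397.3, 265.3], [596.1, 268.2], [548.9, 286.7], [548.8, 257.4]] [398.09202376 279.86852049]
198.34474987638947 -3.3701889107339107 w 29.178859230756053
grasp [462.97960951 276.04736681]
```

Emit:
{"fn": "play_rows", "kwargs": {
  "deltas": [
    [1,[2,-0.2,-0.2],0.06],
    [1,[5,-0.2,-0.2],0.06],
    [1,[8,-0.2,-0.2],0.06],
    [1,[11,-0.2,-0.2],0.06],
    [1,[14,-0.2,-0.2],0.06],
    [1,[16,-0.2,-0.2],0.06],
    [1,[17.2,-0.2,-0.2],0.06],
    [1,[17.8,-0.2,-0.2],0.06],
    [1,[17.8,-0.2,-0.2],0.06]
  ]
}}

```text
time_s: 2.2
tool_pos: [462.7, 275.6, 5.9]
ee_rot: [-2.185, 0.07, 2.197]
contact_force: [0.5, 0.3, 0.2]
width: 92.0
```

Emit:
{"fn": "play_rows", "kwargs": {
  "deltas": [
    [-1,[0,0,0],0],
    [-1,[0,0,0],0],
    [-1,[0,0,0],0],
    [-1,[0,0,0],0],
    [-1,[0,0,0],0],
    [-1,[0,0,0],0],
    [-1,[0,0,0],0],
    [-1,[0,0,0],0]
  ],
  "grip_force": 55
}}

```text
time_s: 2.87
tool_pos: [462.7, 275.5, 6.1]
ee_rot: [-2.185, 0.07, 2.197]
contact_force: [-0.9, 0.6, 0.8]
width: 42.6
```

Emit:
{"fn": "play_rows", "kwargs": {
  "deltas": [
    [-1,[0,0,0],0],
    [-1,[0,0,0],0],
    [-1,[0,0,0],0],
    [-1,[0,0,0],0],
    [-1,[0,0,0],0],
    [-1,[0,0,0],0]
  ]
}}

```text
time_s: 3.37
tool_pos: [462.7, 275.7, 6.1]
ee_rot: [-2.185, 0.07, 2.197]
contact_force: [-0.9, 1.1, 0.5]
width: 29.9
```

Emit:
{"fn": "play_rows", "kwargs": {
  "deltas": [
    [-1,[-0.5,0,0],0],
    [-1,[-1,0,0],0],
    [-1,[-2,0,0],0],
    [-1,[-3,0,0],0],
    [-1,[-4,0,0],0],
    [-1,[-5,0,0],0],
    [-1,[-6,0,0],0],
    [-1,[-7,0,0],0],
    [-1,[-8,0,0],0],
    [-1,[-8,0,0],0]
  ]
}}

```text
time_s: 4.2
tool_pos: [464.5, 276.8, 88.6]
ee_rot: [-2.188, 0.068, 2.192]
contact_force: [0.2, -0.2, -1.1]
width: 29.5
```

```bash
python3 - <<'E'
from h import *
s=r.read_state(); print(s["width"],np.round(s["tool_pos"],1),np.round(s["joint_pos"],2),s["contact_force"])
a=r.read_camera("side")[80:260,130:370]; b=r.read_camera("wrist")
cv2.imwrite("pics/c1.png",np.hstack([cv2.resize(a,(400,300)),cv2.resize(b,(400,300))]))
E
```

```text
29.544062532506878 [464.5 276.8  88.6] [-0.39  0.47 -0.24  1.94  0.16  0.75 -2.36] [ 0.18830691 -0.18266385 -1.10752496]
```

View pics/c1.png

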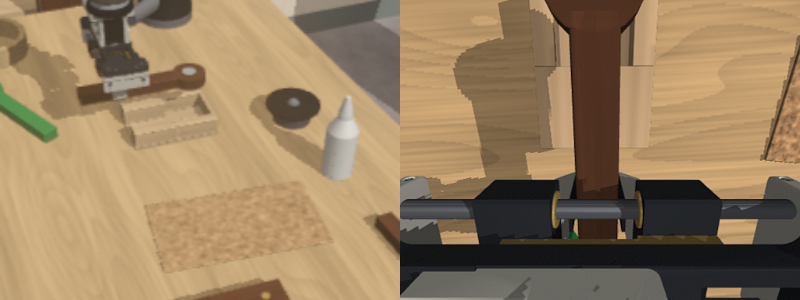

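Emit:
{"fn": "play_rows", "kwargs": {
  "deltas": [
    [-1,[0,1,-0.3],0],
    [-1,[0,3,-0.7],0],
    [-1,[0,6,-1.4],0],
    [-1,[0,9,-2.2],0],
    [-1,[0,12,-3],0],
    [-1,[0,15,-3.7],0],
    [-1,[0,18,-4.4],0],
    [-1,[0,21,-5.1],0],
    [-1,[0,24,-5.8],0],
    [-1,[0,26.5,-6.4],0],
    [-1,[0,28.2,-6.9],0],
    [-1,[0,28.9,-7],0]
  ]
}}

```text
time_s: 5.3
tool_pos: [515.1, -21.6, 86.1]
ee_rot: [-2.183, 0.077, 2.195]
contact_force: [0.5, -0.1, -1.8]
width: 29.9
```

Emit:
{"fn": "play_rows", "kwargs": {
  "deltas": [
    [-1,[1,0,0],0],
    [-1,[2.5,0,0],0],
    [-1,[4,0,0],0],
    [-1,[5.5,0,0],0],
    [-1,[6.5,0,0],0],
    [-1,[7.2,0,0],0],
    [-1,[7.5,0,0],0],
    [-1,[7.5,0,0],0]
  ]
}}

```text
time_s: 5.97
tool_pos: [514.0, -21.3, 10.3]
ee_rot: [-2.182, 0.076, 2.197]
contact_force: [0.9, 0.9, -0.4]
width: 29.4
```

Emit:
{"fn": "play_rows", "kwargs": {
  "deltas": [
    [-1,[0.2,0,0],0],
    [-1,[0.3,0,0],0],
    [-1,[0.4,0,0],0],
    [-1,[0.5,0,0],0],
    [-1,[0.55,0,0],0],
    [-1,[0.55,0,0],0]
  ]
}}

```text
time_s: 6.47
tool_pos: [514.1, -21.4, 4.9]
ee_rot: [-2.182, 0.077, 2.196]
contact_force: [0.4, -0.2, -2.0]
width: 29.7
```

Emit:
{"fn": "play_rows", "kwargs": {
  "deltas": [
    [-0.2,[0,0,0],0],
    [0,[0,0,0],0],
    [0.2,[0,0,0],0],
    [0.4,[0,0,0],0],
    [0.7,[0,0,0],0],
    [1,[0,0,0],0],
    [1,[0,0,0],0],
    [1,[0,0,0],0],
    [1,[0,0,0],0],
    [1,[0,0,0],0]
  ]
}}

```text
time_s: 7.3
tool_pos: [514.1, -21.3, 4.9]
ee_rot: [-2.182, 0.076, 2.197]
contact_force: [0.4, 0.3, -0.6]
width: 89.6
```

Emit:
{"fn": "play_rows", "kwargs": {
  "deltas": [
    [1,[-1,0,0],0],
    [1,[-3,0,0],0],
    [1,[-6,0,0],0],
    [1,[-9,0,0],0],
    [1,[-12,0,0],0],
    [1,[-13,0,0],0],
    [1,[-13,0,0],0]
  ]
}}

```text
time_s: 7.88
tool_pos: [517.5, -21.0, 138.5]
ee_rot: [-2.189, 0.077, 2.189]
contact_force: [0.5, 0.3, 0.3]
width: 91.9
```

```bash
python3 - <<'E'
from h import *
s=r.read_state(); print(s["width"],np.round(s["tool_pos"],1),np.round(s["joint_pos"],2),s["contact_force"]); print(rot().round(3))
C=cam("wrist");b=r.read_camera("wrist"); np.savez("w2.npz",K=C[0],R=C[1],t=C[2])
a=r.read_camera("side");cv2.imwrite("pics/side2.png",a); a=a[120:350,160:440]
cv2.imwrite("pics/w2.png",b);cv2.imwrite("pics/c2.png",np.hstack([cv2.resize(a,(400,384)),cv2.resize(b,(400,384))]))
E
```

```text
91.90017481420217 [517.5 -21.  138.5] [ 0.15  0.35 -0.19  1.97  0.1   0.83 -1.74] [0.52144274 0.3490805  0.34290233]
[[ 0.    -0.067 -0.998]
 [-0.003 -0.998  0.067]
 [-1.     0.003 -0.   ]]
```

View pics/c2.png

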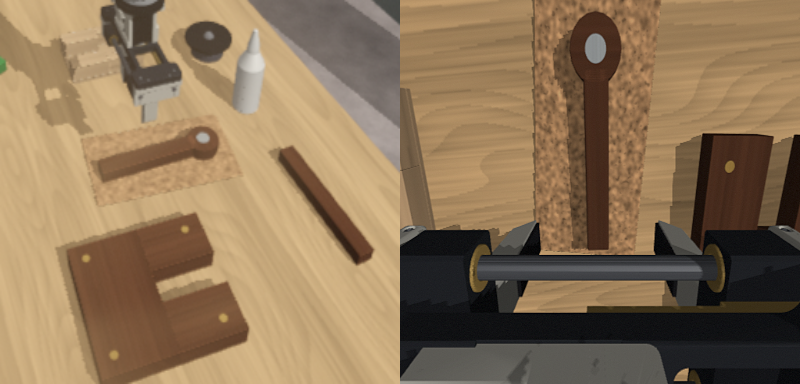

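The foot lies flat and free on the mat. In wrist pixels its plain end is at about (252,249) and its hub at (250,48).

```bash
python3 - <<'E'
from h import *
D=np.load("w2.npz");C=(D["K"],D["R"],D["t"])
P=ray("wrist",[(252,249),(250,48)],26,C)[:,:2]
d=P[1]-P[0];L=np.hypot(*d);u=d/L;print(P,L,np.degrees(np.arctan2(u[1],u[0])))
g=P[0]+u*(115+25); s=r.read_state(); R=rot()
print("grasp",g,"tool shift cm",R.T@(np.r_[g,6]-s["tool_pos"])/10,"turn now",np.degrees(np.arctan2(R[1,2],R[0,2]))-180)
E
```

```text
[[449.45546206 -17.57105393]
 [647.39272723 -29.13558976]] 198.2748078625821 -3.3437195619544045
grasp [589.2171263  -25.73666526] tool shift cm [12.83948979 -0.07872991 -7.54764327] turn now -3.82160387950114
```

Emit:
{"fn": "play_rows", "kwargs": {
  "deltas": [
    [1,[0,-0.1,-2],0],
    [1,[0,-0.1,-5],0],
    [1,[1,-0.1,-7],0],
    [1,[3,-0.1,-7.5],0],
    [1,[6,-0.1,-7.5],0],
    [1,[9,-0.1,-7.5],0],
    [1,[11.5,-0.1,-7.5],0],
    [1,[12.6,-0.1,-7.5],0],
    [1,[12.8,-0.1,-7.5],0],
    [1,[12.8,-0.1,-7.5],0]
  ]
}}

```text
time_s: 8.82
tool_pos: [585.2, -25.3, 4.8]
ee_rot: [-2.175, 0.076, 2.205]
contact_force: [-0.3, -0.2, -0.4]
width: 91.9
```

Emit:
{"fn": "play_rows", "kwargs": {
  "deltas": [
    [0,[0,0,0],0],
    [-1,[0,0,0],0],
    [-1,[0,0,0],0],
    [-1,[0,0,0],0],
    [-1,[0,0,0],0],
    [-1,[0,0,0],0],
    [-1,[0,0,0],0],
    [-1,[0,0,0],0],
    [-1,[0,0,0],0],
    [-1,[0,0,0],0],
    [-1,[0,0,0],0],
    [-1,[0,0,0],0]
  ]
}}

```text
time_s: 9.82
tool_pos: [585.0, -25.6, 4.6]
ee_rot: [-2.174, 0.077, 2.205]
contact_force: [0.8, -1.1, -1.5]
width: 29.5
```

Emit:
{"fn": "play_rows", "kwargs": {
  "deltas": [
    [-1,[-0.5,0,0],0],
    [-1,[-1.5,0,0],0],
    [-1,[-3,0,0],0],
    [-1,[-4.5,0,0],0],
    [-1,[-6,0,0],0],
    [-1,[-7,0,0],0],
    [-1,[-8,0,0],0],
    [-1,[-8,0,0],0]
  ]
}}

```text
time_s: 10.48
tool_pos: [587.8, -25.4, 87.2]
ee_rot: [-2.179, 0.077, 2.201]
contact_force: [0.2, 0.6, -2.0]
width: 29.7
```

Emit:
{"fn": "play_rows", "kwargs": {
  "deltas": [
    [-1,[0,1,0],0],
    [-1,[0,3,0],0],
    [-1,[0,6,0.3],0],
    [-1,[0,9,0.3],0],
    [-1,[0,12,0.3],0],
    [-1,[0,15,0.3],0],
    [-1,[0,18,0.3],0],
    [-1,[0,20.5,0.3],0],
    [-1,[0,22.5,0.3],0],
    [-1,[0,23.9,0.3],0],
    [-1,[0,24.3,0.3],0],
    [-1,[0,24.3,0.3],0]
  ]
}}

```text
time_s: 11.48
tool_pos: [567.7, -269.1, 87.6]
ee_rot: [-2.176, 0.08, 2.201]
contact_force: [-0.6, 0.3, -1.2]
width: 29.6
```

```bash
python3 - <<'E'
from h import *
C=cam("wrist");np.savez("w3.npz",K=C[0],R=C[1],t=C[2]);b=r.read_camera("wrist")
s=r.read_state(); print(s["width"],np.round(s["tool_pos"],1),np.round(s["joint_pos"],2),s["contact_force"]); print(rot().round(3))
a=r.read_camera("side");cv2.imwrite("pics/side3.png",a);cv2.imwrite("pics/w3.png",b); a=a[150:380,170:370]
cv2.imwrite("pics/c3.png",np.hstack([cv2.resize(a,(400,460)),cv2.resize(b,(400,460))]))
E
```

```text
29.19023067490401 [ 568.3 -267.    87.7] [ 0.49  0.59 -0.14  1.71  0.11  0.85 -1.33] [ 0.63760829  0.0128783  -1.30270654]
[[-0.011 -0.066 -0.998]
 [-0.003 -0.998  0.066]
 [-1.     0.004  0.011]]
```

View pics/c3.png

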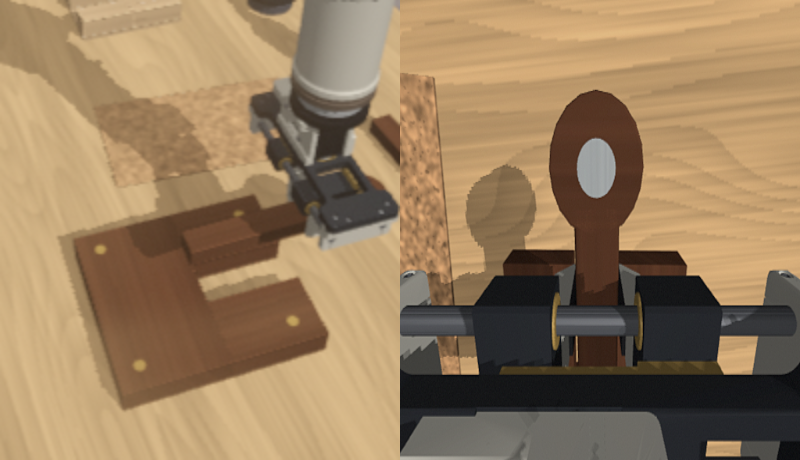

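I had the sign of the lengthwise shift wrong, so the foot hovers about 27 mm too deep (−x). The side view shows the bar above the near side of the notch. I'll correct that, descend to just above the plinth and check again.

Emit:
{"fn": "play_rows", "kwargs": {
  "deltas": [
    [-1,[0,0.2,-1],0],
    [-1,[0,0.3,-2],0],
    [-1,[0,0.3,-2.7],0],
    [-1,[1,0.3,-2.7],0],
    [-1,[2,0.3,-2.7],0],
    [-1,[3,0.3,-2.7],0],
    [-1,[4,0.3,-2.7],0],
    [-1,[4.3,0.3,-2.7],0],
    [-1,[4.3,0.3,-2.7],0]
  ]
}}

```text
time_s: 12.33
tool_pos: [593.2, -270.1, 42.5]
ee_rot: [-2.173, 0.073, 2.205]
contact_force: [0.1, 0.5, -2.0]
width: 29.6
```

```bash
python3 - <<'E'
from h import *
a=r.read_camera("side");cv2.imwrite("pics/side4.png",a)
s=r.read_state(); p=s["tool_pos"]; R=rot(); print(np.round(p,1),R[:,2].round(3))
u=-R[:2,2]; v=np.array([-u[1],u[0]]); z=p[2]-.6+22; C=cam("side")
e=p[:2]-135.7*u
Q=[np.r_[e+15*v,z],np.r_[e-15*v,z],np.r_[e-15*v,z-22]]; q=proj("side",Q,C)
print("end",e); a=cv2.resize(a[200:350,190:350],None,fx=4.6,fy=4,interpolation=cv2.INTER_CUBIC)
print(((q-[190,200])*[4.6,4]).round(0).tolist())
cv2.imwrite("pics/c4.png",a)
E
```

```text
[ 594.1 -270.4   43.5] [-0.998  0.065  0.013]
end [ 458.70393007 -261.59954467]
[[379.0, 301.0], [403.0, 345.0], [401.0, 371.0]]
```

View pics/c4.png

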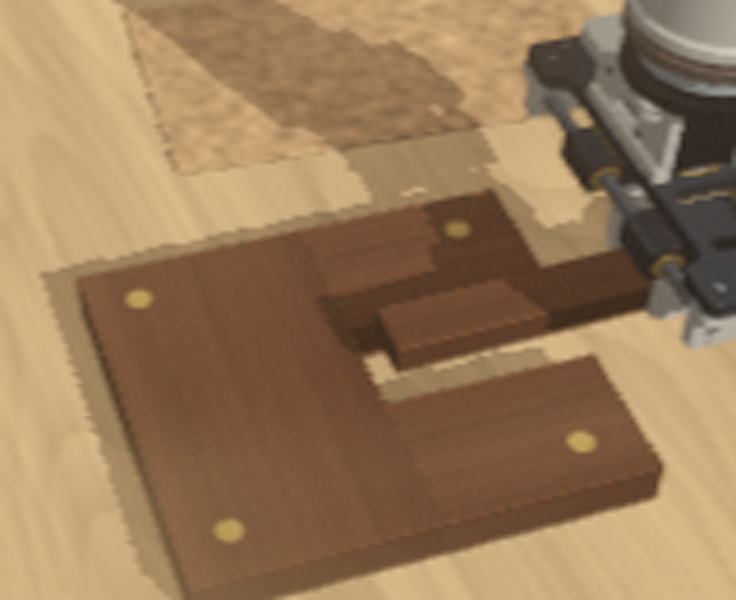

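The bar is above the notch and lined up with it. The end corners at crop (378,310) and (400,350) match the prediction within a couple of source pixels, so I'll lower it.

Emit:
{"fn": "play_rows", "kwargs": {
  "deltas": [
    [-1,[0.5,0,0],0],
    [-1,[1,0,0],0],
    [-1,[1.5,0,0],0],
    [-1,[2,0,0],0],
    [-1,[2.5,0,0],0],
    [-1,[3,0,0],0],
    [-1,[3.5,0,0],0],
    [-1,[3.8,0,0],0],
    [-1,[4,0,0],0],
    [-1,[4,0,0],0]
  ]
}}

```text
time_s: 13.22
tool_pos: [593.2, -270.3, 2.9]
ee_rot: [-2.174, 0.073, 2.204]
contact_force: [-0.2, 0.4, -1.3]
width: 30.1
```

Emit:
{"fn": "play_rows", "kwargs": {
  "deltas": [
    [-1,[0.1,0,0],0],
    [-1,[0.15,0,0],0],
    [-1,[0.15,0,0],0]
  ]
}}

```text
time_s: 13.47
tool_pos: [593.3, -270.3, 1.5]
ee_rot: [-2.175, 0.073, 2.204]
contact_force: [1.2, 0.3, -1.7]
width: 29.7
```

```bash
python3 - <<'E'
from h import *
a=r.read_camera("side");cv2.imwrite("pics/side5.png",a)
s=r.read_state(); print(np.round(s["tool_pos"],1),s["contact_force"])
cv2.imwrite("pics/c5.png",cv2.resize(a[200:350,190:350],None,fx=4.6,fy=4,interpolation=cv2.INTER_CUBIC))
E
```

```text
[ 593.3 -270.4    1.5] [ 0.58003789  0.35543113 -1.41695998]
```

View pics/c5.png

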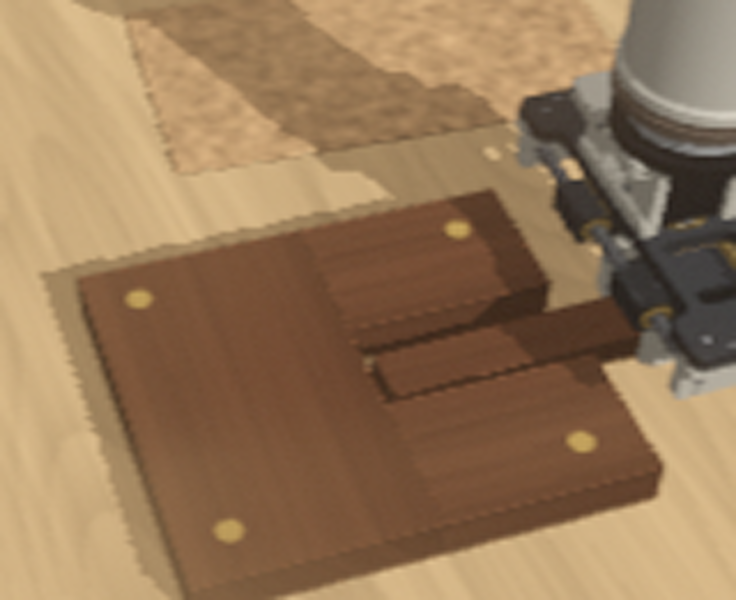

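The plain end sits inside the notch, with a narrow gap to the closed end at crop (370,365). I'll release and retreat.

Emit:
{"fn": "play_rows", "kwargs": {
  "deltas": [
    [-0.3,[0,0,0],0],
    [-0.2,[0,0,0],0],
    [0,[0,0,0],0],
    [0.2,[0,0,0],0],
    [0.5,[0,0,0],0],
    [0.8,[0,0,0],0],
    [1,[0,0,0],0],
    [1,[0,0,0],0],
    [1,[0,0,0],0],
    [1,[0,0,0],0],
    [1,[0,0,0],0]
  ]
}}

```text
time_s: 14.43
tool_pos: [593.3, -270.4, 1.5]
ee_rot: [-2.175, 0.073, 2.204]
contact_force: [-0.4, -0.7, -0.4]
width: 90.2
```

Emit:
{"fn": "play_rows", "kwargs": {
  "deltas": [
    [1,[-1,0,0],0],
    [1,[-3,0,0],0],
    [1,[-6,0,0],0],
    [1,[-9,0,0],0],
    [1,[-13,0,0],0],
    [1,[-17,0,0],0],
    [1,[-20,0,-4],0],
    [1,[-20,0,-8],0],
    [1,[-20,0,-12],0],
    [1,[-20,0,-14],0],
    [1,[-20,0,-14],0],
    [1,[-20,0,-14],0]
  ]
}}

```text
time_s: 15.43
tool_pos: [736.1, -278.1, 198.8]
ee_rot: [-2.174, 0.07, 2.205]
contact_force: [0.0, -0.2, -0.1]
width: 92.1
```

```bash
python3 - <<'E'
from h import *
a=r.read_camera("side");cv2.imwrite("pics/side6.png",a)
s=r.read_state(); print(np.round(s["tool_pos"],1),s["contact_force"],s["width"],np.abs(s["qvel"]).max())
cv2.imwrite("pics/c6.png",cv2.resize(a[170:350,190:430],None,fx=3.3,fy=3.3,interpolation=cv2.INTER_CUBIC))
E
```

```text
[ 735.  -278.9  199.1] [-1.26530898 -0.03097264  0.3751975 ] 91.39220853566388 0.02788392066678505
```

View pics/c6.png

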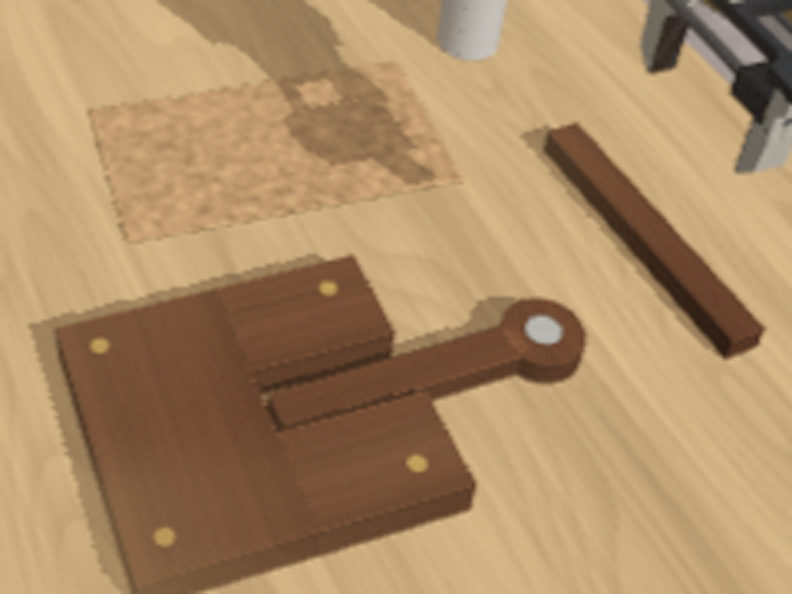

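```bash
python3 - <<'E'
from h import *
f=lambda p,z:ray("side",np.array(p)/3.3+[190,170],z)[:,:2]
P=f([(269,403),(282,429),(543,329)],22); e=P[:2].mean(0); d=P[2]-e
print(P.round(0).tolist(),e,np.hypot(*d),np.degrees(np.arctan2(d[1],d[0])))
n=np.array([450.5,-260.5]);u=np.array([.9976,-.07]);print("gap",(e-n)@u,"lat",(e-n)@[.07,.9976])
r.close_job()
E
```

```text
[[455.0, -257.0], [454.0, -279.0], [655.0, -273.0]] [ 454.24070864 -268.05503454] 201.12815955818218 -1.5115022539822534
gap 4.260583358856295 lat -7.27505285311755
the job is handed in; nothing more can be done
```

The job is done and handed in at about 15.5 s of the 54 s allowed. I lifted the foot out of the rack by its bare plain end, laid it flat on the mat and let go. I then regripped it about 21 mm from the middle towards the round end and lowered its plain end into the plinth notch, then released it and backed the arm away.

- **Fit:** the last side image shows the foot lying flat in the notch with the disc outside.
- **Gap to the closed end:** I measured about 4 mm in the final picture; the arm pose put it at about 8 mm. Both are inside the 20 mm limit.
- **Alignment:** the final picture gives a foot angle of about −1.5°, and the arm pose gave about −4°. The plinth measures about −4°, so it is in line to within about 3°.
- **Sideways position:** the final picture puts the plain end about 7 mm off the notch centre line, while the arm pose put it within about 2 mm. I think the difference comes from picking the partly hidden end corners by eye. The notch leaves 10 mm of room on each side, so the bar fits either way.
- **Forces:** contact force readings, taken at the end of each move, stayed at about 2 N.
- **Bystanders:** I did not touch the batten, glue bottle or tweeter. I did not re-measure their positions at the end.
- **One slip:** I got the sign of one sideways move wrong, so the held foot first hovered about 27 mm too deep above the plinth. I corrected it before lowering, and nothing was touched.

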